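Start the micro-centrifuge at speed five

ROBOT

A 6-joint arm with a two-finger parallel gripper is mounted at the origin on a cart in front of the work surface, level with it; the furniture and walls round the work are solid. World frame = base frame: x ahead of the robot, y to its left, z up, the work surface at z = 0. Lengths are in m, angles in rad, forces in N, time in s.
With the tool pointing down it reaches from about 0.3 to 0.825 m from the base axis. Payload 5.4 kg.
Tool frame: the origin (TCP) lies at the very end of the fingers, on their centre line; the grasp point (between the pads) lies 19 mm behind it; z points along the fingers, x is the direction in which the jaws open and shut, and the axes are right-handed (so a half turn about z gives the same grasp; the last joint's range is limited). The gripper opens to 92 mm and grips with 3 to 60 N. Pads are 20 mm wide; open, the fingers measure 128 mm over their backs; the gripper's body (75 mm by 189 mm) begins 69 mm behind the grasp point.
Start: joints at [0.892, 0.158, 1.597, -0, 1.386, -0.21], TCP at [0.26, 0.513, 0.215] pointing down, gripper open.
Joint ranges: [-2.91, 2.91], [-0.94, 2.29], [0.18, 2.7], [-1.29, 4.43], [0.17, 2.64], [-3, 3]. Speed limits (rad/s): [2.57, 2.57, 3.14, 3.14, 3.14, 3.14].

INTERFACE

Orientations are given as a rotation vector (axis times angle).
In Python, from workcell import bot gives the robot as it stands. Calls block until the motion is done:
- bot.goto(position, orientation): joint-space move of the TCP to a pose.
- bot.line_to(position, rot=None, max_speed=0.15): straight line of the TCP; rot=None keeps the orientation; max_speed is the mean speed in m/s.
- bot.set_joints(angles): joint-space move.
- bot.set_gripper(opening, newtons=None): opening from 0.0 (shut) to 1.0 (fully open); newtons is the grip in N (None keeps the last); returns when the fingers have stopped.
- bot.hold(seconds).
- bot.inverse_kinematics(position, orientation): joint angles nearest the present ones, or None.
- bot.read_camera(name): name is "side" or "top"; returns a dict with "pixels" (480x640x3 uint8, blue, green, red), "fx", "fy", "cx", "cy" (pixels), "R" (3x3) and "t" (3): a world point X has camera coordinates R X + t. Camera axes: x right, y down, z forward; pixel columns grow to the right and rows downward; lengths in m; the calibration is good to about 2 mm. A picture is of the moment at which its call begins. There is no depth.
A pose or a line that the arm cannot do raises bot.MotionError and nothing moves.
- bot.job_done(): hands the job in, once; it reports no verdict.
Readings, each from a call of its own:
- bot.current_clock(): time.
- bot.current_joints(): joint angles.
- bot.current_joint_vel(): joint speeds.
- bot.current_effort(): joint torques, N m.
- bot.current_ee_pos(): TCP position.
- bot.current_tool_rot(): TCP orientation.
- bot.current_contact_force(): force on the tool from outside, world axes, zero at the start.
- bot.current_ft_torque(): the same for the moment, N m.
- bot.current_opening(): opening from 0.0 (shut) to 1.0 (fully open).
Only numpy, scipy, OpenCV 4.12 (cv2) and the standard library are available. Lean on these libraries where they do the work, as an engineer would, in place of code of your own. Each camera call takes 0.05 s, during which the arm holds its last target.

TASK

Get the loaded micro-centrifuge spinning at speed five: push its lid fully shut and turn the pointer of the speed selector clockwise with the fingertips, click by click, until it rests at the fifth speed mark (the small ring is off; the bars after it count one to seven). Only when both are done, press the round start key fully down and let it come up again. Push and press gently and grip nothing: do not squeeze or force the selector, leave the square stop key alone, and do not lift or shift the things standing around.

Things in the scene. Friction and masses are not known exactly. Their poses are not given: they have to be found in the camera images.
- microfuge: grey micro-centrifuge, 310 deep (x) x 240 wide (y), fixed to the bench. Origin: centre of its underside; x front to back, y to its left, z up. Front 120 mm: white control deck rising 10 deg to the back, face 82 to 102 mm high; behind it (x > -35 mm) rotor housing 126 mm high with the lid. On the deck from left to right: selector, round start key, square stop key; blank display behind the keys
- lid (a joint): lid hinge, rad: 0 = shut, grows as the front edge rises (to 1.0; starts 0.7 to 0.95). Axis along the micro-centrifuge's y at x = 149, z = 131 mm in its frame. Flat plate 184 mm long from the hinge, 230 wide, 12 thick, round clear window, black finger lip 90 mm wide at the front. A friction hinge holds it at any angle; a few N downward on its top shut it, and it stays shut
- lid_press (a point): point on the lid's upper face (on the window), on the centre line, 80 mm from the hinge; turns with the lid. With the lid shut it is 140 mm above the bench
- lid_lip (a point): upper edge of the lid's finger lip, on the centre line, 190 mm from the hinge; turns with the lid
- selector (a joint): speed selector, rad: 0 = pointer at the small ring (off), grows clockwise seen from above. Eight click stops 0.5236 rad apart, 0 to 7; the fifth speed is 2.618. Let go, it drops into the nearest stop (only within 0.02 rad of half way can it hang till nudged); it starts in stop 0, 1 or 2. 0.07 N m (2 to 3 N at the pointer) carries it from stop to stop, and past half way it jumps to the next
- dial_axis (a point): where the selector's axis meets the deck face. Its z: the selector's axis, 10 deg from vertical, leaning to the front; x: to the back in the deck face; y: left. Pointer at stop 0 looks 105 deg anticlockwise of x, at stop 5 45 deg clockwise of x. The marks, a small ring (off) and seven bars, lie 43 to 55 mm from the axis
- pointer_tip (a point): end of the black pointer's long end, 38 mm from the axis, 15 mm above the deck face; x outward along the pointer; turns with the selector. The pointer is a bar 13 mm wide, from 18 mm behind the axis to 38 mm before it (flat sides to 34 mm), sides 6 to 25 mm above the deck face, on a skirt of radius 26 and height 6 mm, hub radius 15 mm. White line on top of the long end
- start_key (a joint): round black start key, m: 0 = up, 0.004 = fully down; springs back when let go; 4 N take it fully down; count it as pressed from 0.003
- start_key_top (a point): centre of the top of the start key, 25 mm in diameter, 9 mm proud of the deck face; z is the direction out of the deck (press against it)
- stop_key (a joint): square black stop key, m, same travel and spring; leave it up
- stop_key_top (a point): centre of the top of the square stop key, 23 x 23 mm, 48 mm to the right of the start key
- timer: white bench timer, 62 x 66 x 19 mm, loose, left of the micro-centrifuge; origin: centre of its underside
- bottle: clear reagent bottle with blue cap, 56 mm diameter, 105 mm high, loose, left of the micro-centrifuge; origin: centre of its underside
- rack_low: low violet tube block, 62 x 81 x 26 mm, loose, right of the micro-centrifuge; origin: centre of its underside
- tube_lying: sample tube with red cap lying on the bench, 102 mm long, 17 mm thick, loose, right of the micro-centrifuge; origin: about its middle, on the bench
- marker: black marker lying on the bench, 136 mm long, loose, left of the micro-centrifuge and towards the robot; origin: about its middle, on the bench

How it is judged:
By the outcome, as a careful person would: the job done as asked, in the order asked, and still so for the second after the job is handed in, with the robot touching nothing.
It also fails if it takes over 72 s, if anything falls off the work surface, if the arm or the gripper's body presses on something with over 40 N, if the wrist force passes 120 N, or if a joint passes its speed limit or range.

## Working session

There is one attempt and no reset: what is moved stays moved. The work goes in short steps, each a Python script; the robot and the scene stay as the last script left them, time stands still between calls to the robot, and variables do not carry over. Pictures are saved under pics/ and viewed, and the job is handed in when it is done.

```bash
mkdir -p pics; ls
python3 - <<'E'
from workcell import bot
import cv2
for n in("side","top"):
    c=bot.read_camera(n); cv2.imwrite(f"pics/{n}0.png",c["pixels"]); print(n,c["fx"],c["fy"],c["cx"],c["cy"],c["R"],c["t"])
print(bot.current_clock(),bot.current_tool_rot(),bot.current_opening())
E
```

```text
pics
side 578.3579343548076 578.3579343548076 316.5074438423021 251.29093997062938 [[-0.99929398 -0.03523967 -0.01302717]
 [-0.01014286  0.5869063  -0.80959133]
 [ 0.03617546 -0.80888761 -0.58684936]] [ 0.54295713 -0.00497598  1.5374716 ]
top 572.206829489342 572.206829489342 312.50486899330184 248.22476423058174 [[-0.02607225 -0.99956857  0.01352477]
 [-0.99852893  0.02539693 -0.04790583]
 [ 0.04754167 -0.01475388 -0.99876029]] [0.18830763 0.51124529 1.40878916]
0.1 [ 2.67610287e+00  1.64443730e+00 -2.51051354e-03] 1.000150851015743
```

View pics/side0.png

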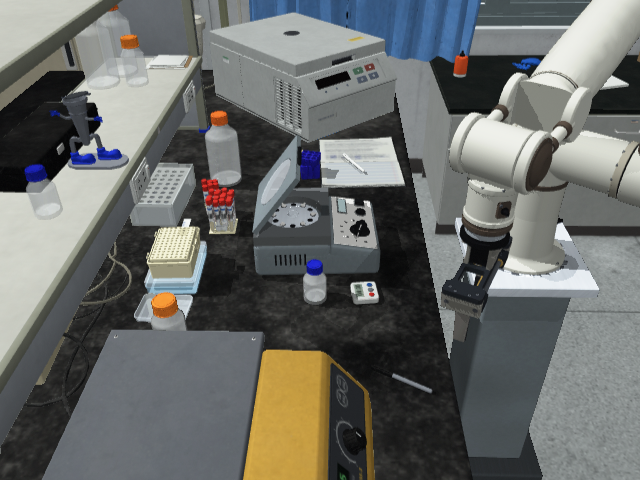

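View pics/top0.png

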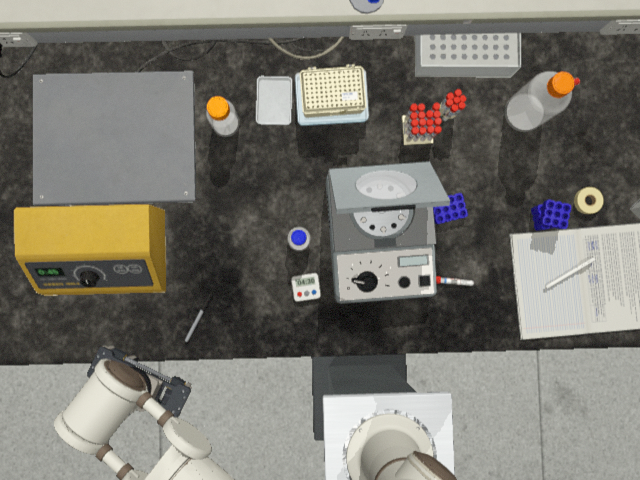

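Run:
```python
import cv2
t=cv2.imread("pics/top0.png"); s=cv2.imread("pics/side0.png")
cv2.imwrite("pics/tz.png",cv2.resize(t[150:310,310:460],None,fx=4.9,fy=3.75*1,interpolation=cv2.INTER_CUBIC) if 0 else cv2.resize(t[155:305,315:455],None,fx=4,fy=4,interpolation=cv2.INTER_CUBIC))
cv2.imwrite("pics/tz2.png",cv2.resize(t[245:305,325:445],None,fx=6.6,fy=6.6,interpolation=cv2.INTER_CUBIC))
cv2.imwrite("pics/sz.png",cv2.resize(s[130:290,240:400],None,fx=3.7,fy=3.7,interpolation=cv2.INTER_CUBIC))
```

```text
(no output)
```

View pics/tz.png

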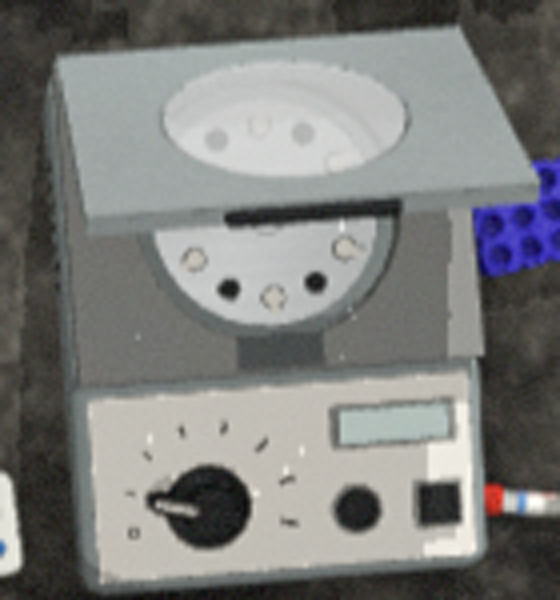

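View pics/tz2.png

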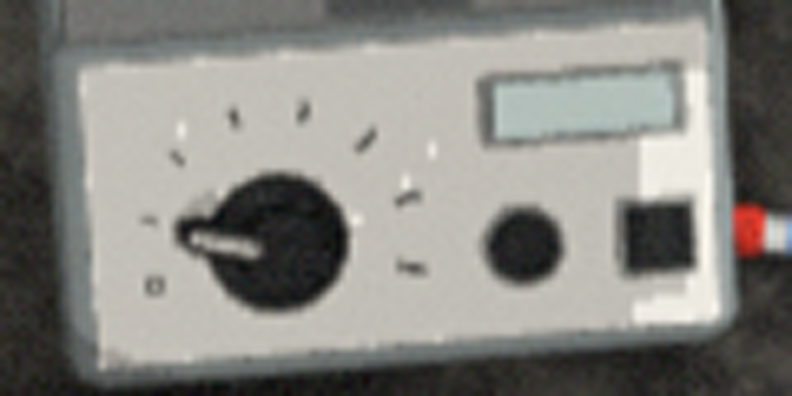

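View pics/sz.png

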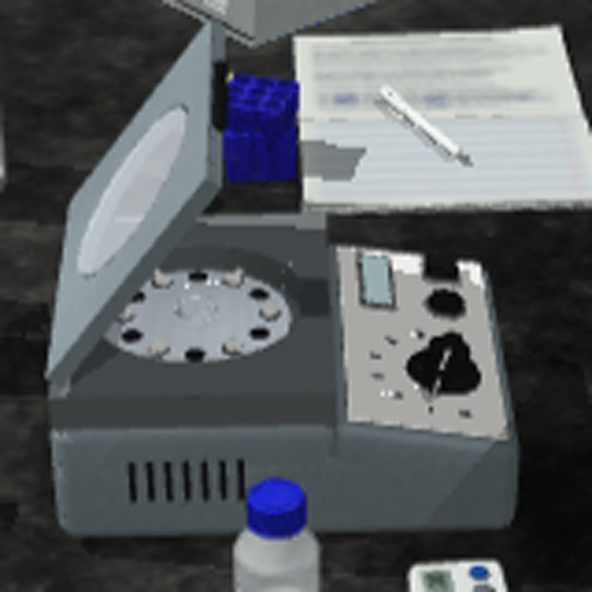

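```bash
cat > h.py <<'E'
import numpy as np, cv2
def ray(c,uv):
    d=np.array([(uv[0]-c["cx"])/c["fx"],(uv[1]-c["cy"])/c["fy"],1.]); R=np.array(c["R"]);t=np.array(c["t"])
    return -R.T@t, R.T@d
def onz(c,uv,z):
    o,d=ray(c,uv); return o+d*(z-o[2])/d[2]
def tri(r1,r2):
    (o1,d1),(o2,d2)=r1,r2; A=np.stack([d1,-d2],1); s=np.linalg.lstsq(A,o2-o1,rcond=None)[0]
    a,b=o1+s[0]*d1,o2+s[1]*d2; return (a+b)/2, np.linalg.norm(a-b)
def proj(c,X):
    p=np.array(c["R"])@X+np.array(c["t"]); return p[:2]/p[2]*c["fx"]+[c["cx"],c["cy"]]
E
python3 - <<'E'
from workcell import bot
from h import *
T=bot.read_camera("top");S=bot.read_camera("side")
def blobs(c,roi,thr):
    x0,y0,x1,y1=roi;g=cv2.cvtColor(c["pixels"],cv2.COLOR_BGR2GRAY)[y0:y1,x0:x1]
    m=(g<thr).astype(np.uint8); n,l,st,ce=cv2.connectedComponentsWithStats(m)
    for i in range(1,n):
        if st[i,4]>2:
            w=np.clip(150.-g,0,None)*cv2.dilate((l==i).astype(np.uint8),np.ones((3,3)));yy,xx=np.mgrid[y0:y1,x0:x1]
            print(np.round([(w*xx).sum()/w.sum(),(w*yy).sum()/w.sum()],2),st[i,:5])
print("top");blobs(T,(338,257,434,298),95)
print("side");blobs(S,(334,198,374,242),90)
pts={"lip_L front":(315+90/4,155+225/4),"lip R":(315+540/4,155+190/4)}
for n,p in pts.items(): print(n,onz(T,p,.25))
for p in [(325+62/6.6,245+55/6.6),(325+718/6.6,245+18/6.6),(325+85/6.6,245+378/6.6),(325+735/6.6,245+322/6.6)]: print(onz(T,p,.09))
E
```

```text
top
[366.36 281.14] [ 14  14  26  21 342]
[424.   280.48] [ 81  19  11  10 102]
[403.94 281.84] [61 20 11 11 97]
[425.18 296.46] [77 39 19  2 26]
side
[363.89 202.22] [ 19   0  21  18 133]
[336.97 204.43] [2 3 2 8 9]
[345.11 203.76] [11  4  1  4  4]
[360.03 211.64] [21 10 11  8 64]
[337.7 210.7] [ 3 12  2  2  3]
[345.78 211.39] [12 12  1  3  3]
[341.07 212.16] [ 6 14  3  1  3]
[359.79 228.62] [ 16  22  20  17 237]
lip_L front [0.57985389 0.12486913 0.25      ]
lip R [ 0.59236238 -0.10947676  0.25      ]
[0.49887927 0.1252825  0.09      ]
[ 0.50608645 -0.10870622  0.09      ]
[0.38441976 0.1203371  0.09      ]
[ 0.39804721 -0.1108378   0.09      ]
```

Run:
```python
from workcell import bot
from h import *
from scipy.optimize import least_squares
T=bot.read_camera("top");S=bot.read_camera("side")
zs=.098
a=onz(T,(403.94-.5*0,281.84),zs+.0);b=onz(T,(424.,280.48),zs)
d=a-b;print("start,stop",a,b,np.linalg.norm(d[:2]),"yaw",np.degrees(np.arctan2(-d[0],d[1])))
s=tri(ray(T,(403.94,281.84)),ray(S,(360.03,211.64)));print("tri start",s)
print("tri stop?",tri(ray(T,(424,280.48)),ray(S,(359.2,203.0))))
M=np.array([(155,286),(150,220),(178,157),(235,117),(303,110),(366,138),(408,197),(411,266)])/6.6+[325,245]-.42
ang=np.radians(105-30*np.arange(8))
def pts(p):
    x,y,z,yaw,r=p; c,sn=np.cos(yaw),np.sin(yaw); Rz=np.array([[c,-sn,0],[sn,c,0],[0,0,1]])
    t=np.radians(10);X=np.array([np.cos(t),0,np.sin(t)]);Y=np.array([0,1,0])
    return np.array([np.array([x,y,z])+Rz@(r*(np.cos(k)*X+np.sin(k)*Y)) for k in ang])
f=lambda p:np.r_[np.ravel([proj(T,q) for q in pts(p)]-M),(p[2]-.092)/.0005,(p[4]-.049)/.001]
r=least_squares(f,[.44,.06,.092,0.03,.049],x_scale=[.01,.01,.01,.1,.01]);print(r.x,np.degrees(r.x[3]));print(np.round(r.fun,2))
print("hub skirt",onz(T,(366.7,281.3),.096))
```

```text
start,stop [ 0.42807088 -0.03435098  0.098     ] [ 0.43000342 -0.08126252  0.098     ] 0.04695132961730855 yaw 2.358986464155712
tri start (array([ 0.42817088, -0.03536266,  0.09219682]), np.float64(0.0003777610109214825))
tri stop? (array([ 0.4296066 , -0.08291657,  0.09000824]), np.float64(0.0005728167613783569))
[0.43148521 0.05097308 0.09199236 0.06540627 0.04815195] 3.7475031516431505
[-0.42  0.45 -0.52 -0.02 -0.17 -0.06 -0.   -0.12  0.35 -0.04  0.41  0.15
  0.02 -0.18  0.33 -0.17 -0.02 -0.85]
hub skirt [0.43157439 0.05215719 0.096     ]
```

```bash
cat > g.py <<'E'
import numpy as np
from scipy.spatial.transform import Rotation as Ro
YAW=np.radians(2.9); O=np.array([.543,.010,0])
Rz=Ro.from_euler('z',YAW).as_matrix()
def W(p): return O+Rz@np.array(p)
def lid_tcp(th,r=.140):
    return W([.149-r*np.cos(th)+.009*np.sin(th)+.010,0,.131+r*np.sin(th)+.009*np.cos(th)])
def down(jaw): # jaw angle of tool x in world, tool pointing down
    x=np.array([np.cos(jaw),np.sin(jaw),0]);z=np.array([0,0,-1.]);return Ro.from_matrix(np.stack([x,np.cross(z,x),z],1)).as_rotvec()
E
python3 - <<'E'
from workcell import bot
from g import *
rot=down(YAW+np.pi/2); p=lid_tcp(1.05); p[2]+=.05
print(p,lid_tcp(1.05),lid_tcp(0)); 
for q in (p,lid_tcp(.5),lid_tcp(0)): print(bot.inverse_kinematics(q,rot))
bot.set_gripper(0.0,5); 
bot.goto(p,rot); print(bot.current_ee_pos(),bot.current_contact_force(),bot.current_clock(),bot.current_opening())
import cv2
for n in("side","top"): cv2.imwrite(f"pics/{n}1.png",bot.read_camera(n)["pixels"])
E
```

```text
[0.64002245 0.01491495 0.30691739] [0.64002245 0.01491495 0.25691739] [0.56197567 0.01096127 0.14      ]
[-0.1650993   0.28660624  1.26734904  0.          1.58763738 -1.78651017]
[-0.18630304  0.18652073  1.58230911  0.          1.37276281 -1.80771391]
[-0.19546324  0.19315706  1.70994831  0.          1.23848728 -1.81687411]
[0.63987308 0.01586537 0.30679072] [-0.43696889 -0.08428436 -0.35949981] 3.9 0.007661262715602121
```

View pics/side1.png

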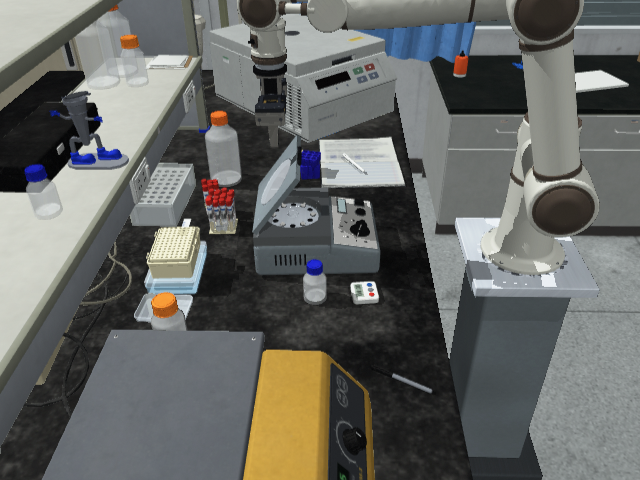

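View pics/top1.png

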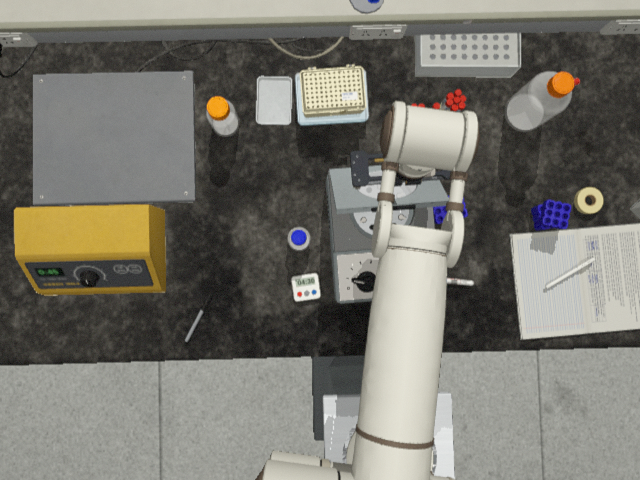

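Run:
```python
from workcell import bot
from g import *
import numpy as np
for th in [1.05,.95,.85,.7,.55,.4,.25,.12,.04]:
    bot.line_to(lid_tcp(th),max_speed=.06)
    f=np.array(bot.current_contact_force()); print(th,np.round(f,1),np.round(bot.current_ee_pos(),3),bot.current_clock())
    if np.linalg.norm(f)>25: break
```

```text
1.05 [-0.4  0.2 -0.3] [0.64  0.015 0.258] 4.9833
0.95 [ 0.1  0.5 -0.4] [0.628 0.014 0.25 ] 5.3667
0.85 [0.4 0.3 0.2] [0.616 0.014 0.242] 5.75
0.7 [0.1 0.1 0.7] [0.601 0.013 0.228] 6.25
0.55 [-0.4  0.4 -0. ] [0.587 0.012 0.212] 6.75
0.4 [ 0.6 -0.2  0.4] [0.576 0.012 0.193] 7.25
0.25 [-0.7  0.4  1. ] [0.568 0.011 0.174] 7.75
0.12 [-0.7  0.  -0.1] [0.564 0.011 0.156] 8.2
0.04 [-0.8  1.1  0.2] [0.562 0.011 0.145] 8.5333
```

Run:
```python
from workcell import bot
import cv2
s=bot.read_camera("side")["pixels"]; cv2.imwrite("pics/s2.png",cv2.resize(s[80:290,220:420],None,fx=2.8,fy=2.8))
```

```text
(no output)
```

View pics/s2.png

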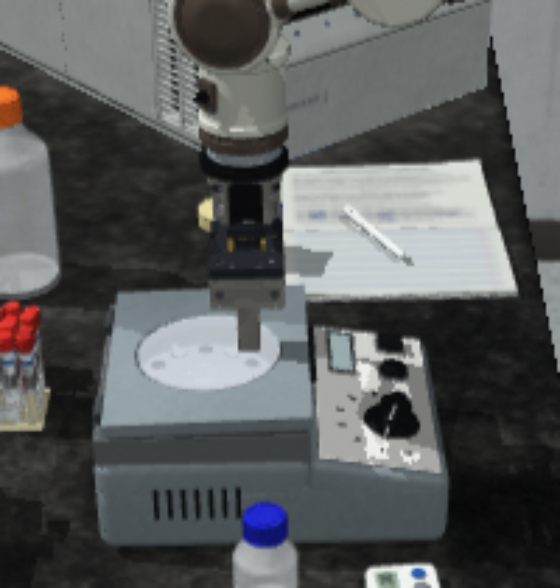

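Run:
```python
from workcell import bot
import numpy as np
p=np.array(bot.current_ee_pos())
z0=.145
for k in range(12):
    z0-=.0015; bot.line_to([p[0],p[1],z0],max_speed=.03)
    f=np.array(bot.current_contact_force()); print(round(z0,4),np.round(bot.current_ee_pos(),4)[2],np.round(f,1),round(bot.current_clock(),2))
    if f[2]>9: break
bot.hold(.2); print(bot.current_contact_force())
bot.line_to([p[0],p[1],.2],max_speed=.12)
bot.line_to([p[0]-.05,p[1],.26],max_speed=.2)
```

```text
0.1435 0.1435 [-0.2  0.2 -0.7] 8.83
0.142 0.1419 [-0.3  0.3 -0.2] 9.08
0.1405 0.1404 [ 0.5 -0.1  0.6] 9.33
0.139 0.14 [-3.7  0.5  6.2] 9.58
0.1375 0.14 [-6.8  1.3 14. ] 9.83
[-6.3162065   1.03053073 14.76305159]
```

```bash
cat >> g.py <<'E'
T10=np.radians(10)
A=np.array([.4318,.0513,.089])
D=Rz@np.array([[np.cos(T10),0,-np.sin(T10)],[0,1,0],[np.sin(T10),0,np.cos(T10)]])  # cols Xd,Yd,Zd
def dial(phi_deg,h=.012,r=.027,off=.0245,sgn=1,push=0):
    ph=np.radians(phi_deg); e=np.array([np.cos(ph),np.sin(ph),0]); n=np.array([-np.sin(ph),np.cos(ph),0])
    p=A+D@(r*e+off*n+np.array([0,0,h]))
    x=D@(sgn*n); z=-D[:,2]; R=np.stack([x,np.cross(z,x),z],1)
    return p,Ro.from_matrix(R).as_rotvec()
E
python3 - <<'E'
from workcell import bot
from g import *
import cv2
print(np.round(bot.current_joints(),2))
for sgn in (1,-1):
  for ph in (100,60,20,-20,-50):
    p,r=dial(ph,sgn=sgn); q=bot.inverse_kinematics(p,r); print(sgn,ph,None if q is None else np.round(q,2))
s=bot.read_camera("side")["pixels"]; cv2.imwrite("pics/s3.png",cv2.resize(s[80:290,220:420],None,fx=2.8,fy=2.8))
E
```

```text
[-0.21 -0.03  1.71  0.    1.47 -1.84]
1 100 [-0.15 -0.34  2.31  0.04  0.99  2.75]
1 60 [-0.1  -0.27  2.25  0.03  0.98 -2.78]
1 20 [-0.1  -0.2   2.19  0.03  0.98 -2.09]
1 -20 [-0.14 -0.16  2.15  0.04  0.98 -1.43]
1 -50 [-0.19 -0.16  2.15  0.05  0.98 -0.96]
-1 100 [-0.15 -0.34  2.31  0.04  0.99 -0.39]
-1 60 [-0.1  -0.27  2.25  0.03  0.98  0.36]
-1 20 [-0.1  -0.2   2.19  0.03  0.98  1.06]
-1 -20 [-0.14 -0.16  2.15  0.04  0.98  1.71]
-1 -50 [-0.19 -0.16  2.15  0.05  0.98  2.18]
```

View pics/s3.png

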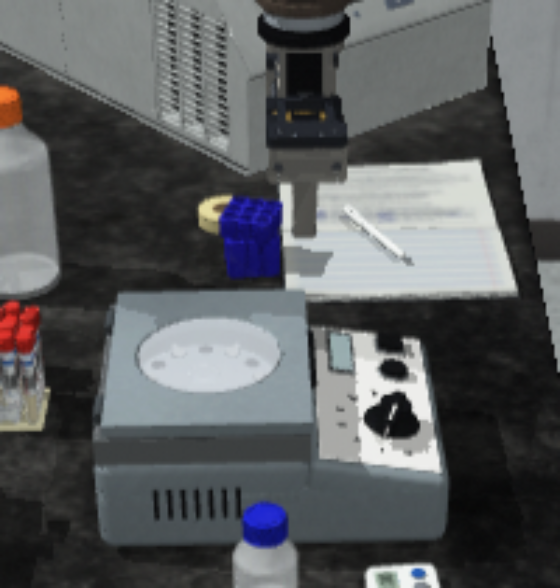

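Run:
```python
from workcell import bot
from g import *
import cv2
def st(tag):
    print(tag,np.round(bot.current_contact_force(),1),np.round(bot.current_ee_pos(),4),round(bot.current_clock(),2))
p,r=dial(98,h=.09,sgn=-1); bot.goto(p,r); st("hi")
for h in (.04,.02,.012):
    p,r=dial(98,h=h,sgn=-1); bot.line_to(p,rot=r,max_speed=.1); st(h)
    if np.linalg.norm(bot.current_contact_force())>5: break
else:
  for ph in range(94,66,-3):
    p,r=dial(ph,sgn=-1); bot.line_to(p,rot=r,max_speed=.05); st(ph)
    if np.linalg.norm(bot.current_contact_force())>1.8: break
s=bot.read_camera("side")["pixels"]; cv2.imwrite("pics/s4.png",cv2.resize(s[150:270,300:420],None,fx=4.8,fy=4.8))
s=bot.read_camera("top")["pixels"]; cv2.imwrite("pics/t4.png",cv2.resize(s[205:325,320:440],None,fx=4.8,fy=4.8))
```

```text
hi [ 0.2  0.1 -0.5] [0.3878 0.0723 0.1729] 12.62
0.04 [-0.1 -1.   0.6] [0.3965 0.0728 0.124 ] 13.28
0.02 [-0.2  0.1  0.6] [0.3996 0.073  0.1041] 13.62
0.012 [-0.   0.5  0.7] [0.4009 0.0731 0.0961] 13.88
94 [-0.5  0.1 -0.4] [0.4028 0.0751 0.0967] 14.12
91 [ 0.4  0.3 -0.3] [0.4039 0.0765 0.0966] 14.38
88 [-0.4  0.9 -0.4] [0.4051 0.0778 0.0968] 14.62
85 [-0.1  0.5 -0.9] [0.4065 0.079  0.097 ] 14.88
82 [-0.3 -0.2  0.3] [0.408  0.0802 0.0972] 15.12
79 [ 0.1 -0.1  0.1] [0.4095 0.0814 0.0975] 15.38
76 [ 0.5 -0.  -0.2] [0.4111 0.0824 0.0978] 15.62
73 [-0.  -0.6  0. ] [0.4127 0.0833 0.0981] 15.88
70 [-0.8  0.5  0.5] [0.4144 0.0842 0.0984] 16.12
67 [-0.3  0.2  0. ] [0.4161 0.0849 0.0987] 16.38
```

View pics/s4.png

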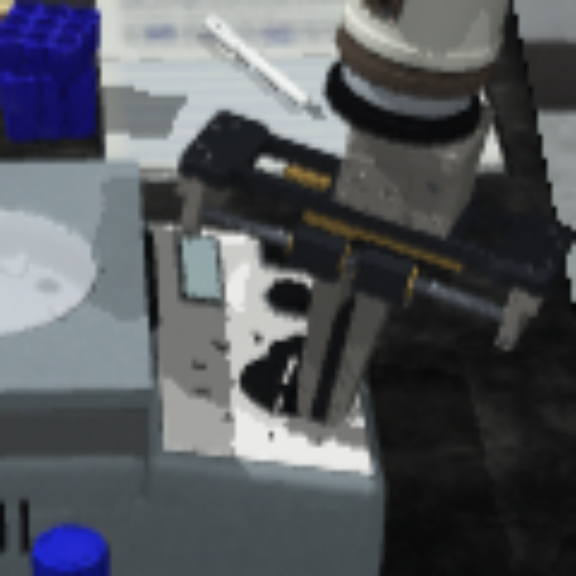

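View pics/t4.png

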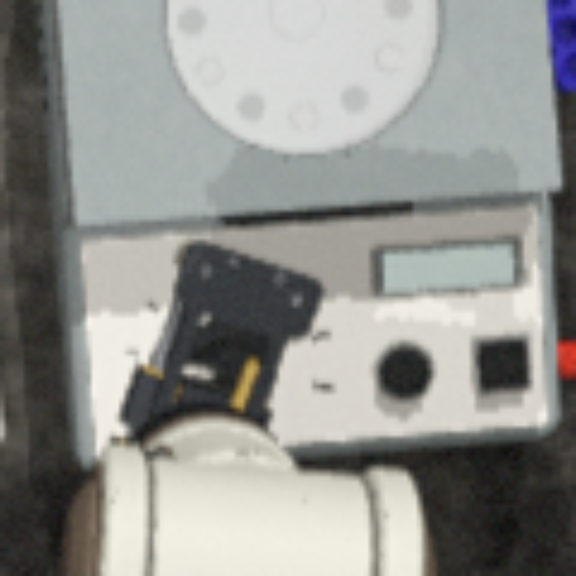

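Run:
```python
from workcell import bot
from g import *
import cv2
hit=0
for ph in range(64,36,-2):
    p,r=dial(ph,sgn=-1); bot.line_to(p,rot=r,max_speed=.05)
    f=np.mean([bot.current_contact_force() for _ in range(5)],0); m=np.array(bot.current_ft_torque())
    print(ph,np.round(f,1),np.round(m,2),round(bot.current_clock(),2))
    if np.linalg.norm(f)>1.6: hit+=1
    if hit>=2: break
s=bot.read_camera("side")["pixels"]; cv2.imwrite("pics/s5.png",cv2.resize(s[150:270,300:420],None,fx=4.8,fy=4.8))
```

```text
64 [-1.   0.5 -0.4] [-0.14  0.33  0.01] 16.73
62 [-1.  -1.  -0.8] [-0.1   0.41  0.04] 16.98
60 [-1.6 -0.3 -0.9] [0.   0.39 0.01] 17.23
```

View pics/s5.png

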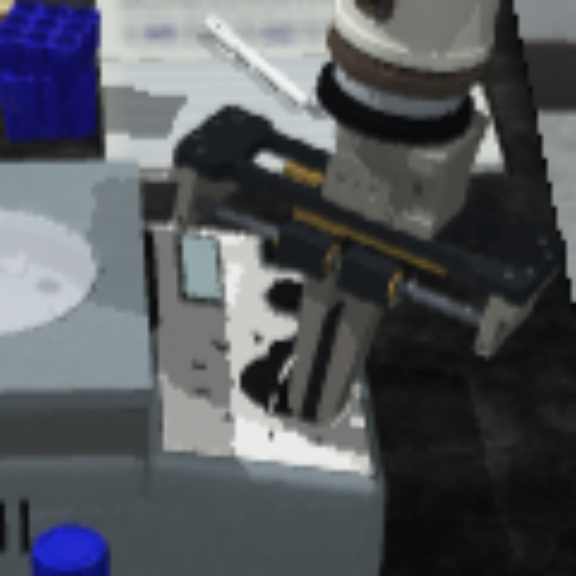

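Run:
```python
from workcell import bot
from g import *
import cv2
for ph in (71,68,65,62,59,56,53):
    p,r=dial(ph,sgn=-1,off=.0195); bot.line_to(p,rot=r,max_speed=.05)
    f=np.mean([bot.current_contact_force() for _ in range(5)],0)
    print(ph,np.round(f,1),np.round(bot.current_ft_torque(),2),round(bot.current_clock(),2))
    if np.linalg.norm(f)>8: break
s=bot.read_camera("side")["pixels"]; cv2.imwrite("pics/s6.png",cv2.resize(s[150:270,300:420],None,fx=4.8,fy=4.8))
```

```text
71 [-1.6  1.8  0.1] [0.21 0.43 0.08] 17.62
68 [-0.3  1.4  0.1] [0.17 0.36 0.12] 17.87
65 [ 0.4  0.5 -0. ] [0.11 0.23 0.03] 18.12
62 [-0.8  0.5  0.4] [-0.03  0.26 -0.02] 18.37
59 [ 0.2  0.2 -0.1] [-0.01  0.14  0.01] 18.62
56 [0.4 0.3 0.2] [-0.07  0.19  0.01] 18.87
53 [ 0.5 -0.2  0.8] [-0.05  0.16  0.02] 19.12
```

View pics/s6.png

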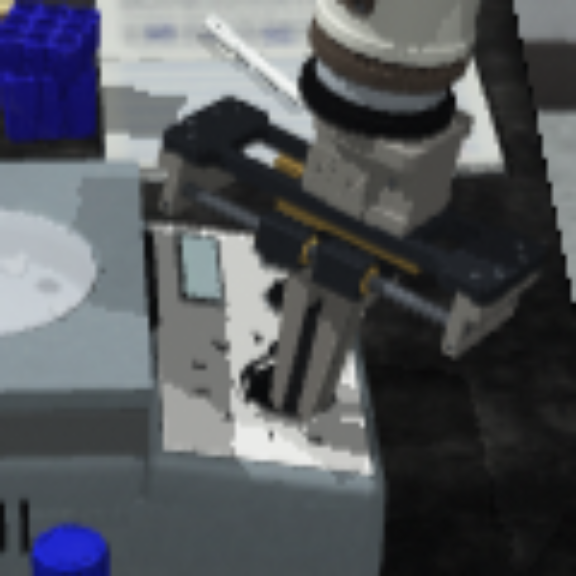

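Run:
```python
from workcell import bot
from g import *
import cv2
for ph in range(50,-10,-3):
    p,r=dial(ph,sgn=-1,off=.0195); bot.line_to(p,rot=r,max_speed=.05)
    f=np.mean([bot.current_contact_force() for _ in range(5)],0)
    print(ph,np.round(f,1),np.round(bot.current_ft_torque(),2),round(bot.current_clock(),2))
    if np.linalg.norm(f)>8: break
s=bot.read_camera("side")["pixels"]; cv2.imwrite("pics/s7.png",cv2.resize(s[150:270,300:420],None,fx=4.8,fy=4.8))
s=bot.read_camera("top")["pixels"]; cv2.imwrite("pics/t7.png",cv2.resize(s[205:325,320:440],None,fx=4.8,fy=4.8))
```

```text
50 [0.6 0.6 0.9] [-0.09  0.23  0.04] 19.42
47 [0.4 0.2 0.2] [-0.04  0.16  0.01] 19.67
44 [-1.4  0.8 -0. ] [-0.    0.32  0.  ] 19.92
41 [-0.9 -0.1  0.2] [0.06 0.4  0.02] 20.17
38 [-1.5  1.9  0.4] [ 0.12  0.42 -0.01] 20.42
35 [0.1 0.1 0.2] [0.11 0.25 0.04] 20.67
32 [-0.3  0.2 -0.8] [-0.05  0.21  0.05] 20.92
29 [0.  0.1 0. ] [ 0.01  0.21 -0.01] 21.17
26 [-0.8 -0.7  0.6] [-0.04  0.23  0.01] 21.42
23 [ 1.1 -0.3  0.3] [-0.01  0.21 -0.01] 21.67
20 [-0.9  0.2  0.2] [-0.05  0.18  0.01] 21.92
17 [-0.4  0.6  0.2] [0.01 0.28 0.03] 22.17
14 [-1.7  1.8  0.3] [0.38 0.49 0.07] 22.42
11 [-0.3  2.4 -0.2] [0.34 0.38 0.04] 22.67
8 [-0.1  1.3  0.9] [0.23 0.25 0.05] 22.92
5 [ 0.8 -0.2  0.6] [ 0.    0.19 -0.  ] 23.17
2 [-0.1 -0.1  0. ] [ 0.03  0.26 -0.02] 23.42
-1 [-0.1  0.9  1.8] [ 0.02  0.22 -0.01] 23.67
-4 [-0.7  0.  -1. ] [-0.02  0.25 -0.03] 23.92
-7 [ 0.5 -0.1 -0.6] [-0.01  0.24  0.  ] 24.17
```

View pics/s7.png

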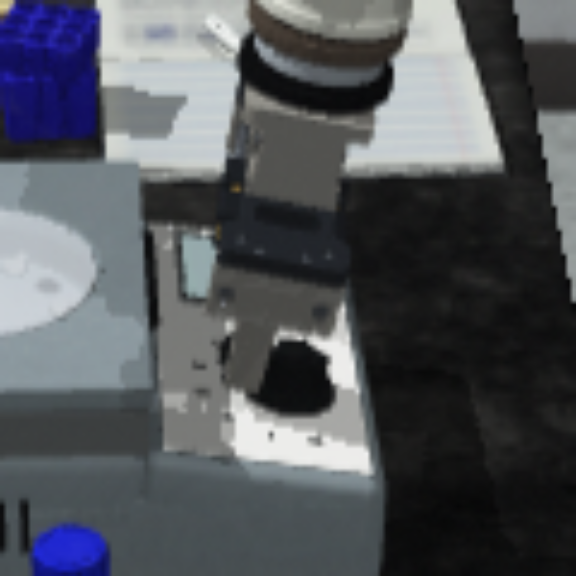

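View pics/t7.png

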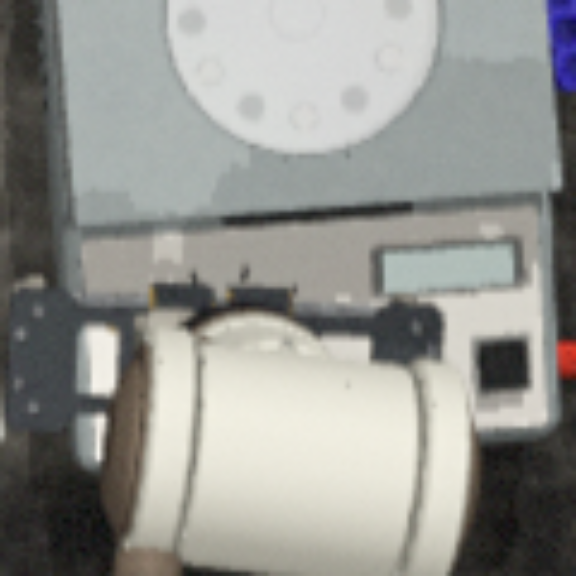

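Run:
```python
from workcell import bot
from g import *
import cv2
for ph in range(-10,-32,-3):
    p,r=dial(ph,sgn=-1,off=.0195); bot.line_to(p,rot=r,max_speed=.05)
    f=np.mean([bot.current_contact_force() for _ in range(5)],0)
    print(ph,np.round(f,1),np.round(bot.current_ft_torque(),2),round(bot.current_clock(),2))
    if np.linalg.norm(f)>8: break
# back off away from pointer, lift, go clear
p,r=dial(ph+8,sgn=-1,off=.0215); bot.line_to(p,rot=r,max_speed=.08)
p,r=dial(ph+8,sgn=-1,off=.0215,h=.09); bot.line_to(p,rot=r,max_speed=.15)
p=p+np.array([-.03,.15,.06]); bot.line_to(p,rot=r,max_speed=.25)
print(bot.current_clock())
s=bot.read_camera("side")["pixels"]; cv2.imwrite("pics/s8.png",cv2.resize(s[150:270,300:420],None,fx=4.8,fy=4.8))
s=bot.read_camera("top")["pixels"]; cv2.imwrite("pics/t8.png",cv2.resize(s[205:325,320:440],None,fx=4.8,fy=4.8,interpolation=cv2.INTER_CUBIC))
```

```text
-10 [-0.6  1.2 -0.2] [0.08 0.23 0.03] 24.52
-13 [-0.3  1.8  1.2] [0.56 0.28 0.05] 24.77
-16 [ 1.2  2.1 -0. ] [0.44 0.3  0.03] 25.02
-19 [-0.3  1.1 -0.1] [0.25 0.24 0.03] 25.27
-22 [0.7 1.1 0.2] [ 0.04  0.23 -0.07] 25.52
-25 [0.6 0.4 0.4] [ 0.05  0.24 -0.01] 25.77
-28 [ 0.4 -0.9 -0. ] [0.05 0.18 0.04] 26.02
-31 [0.2 0.4 0.5] [0.03 0.25 0.01] 26.27
28.0333
```

View pics/s8.png

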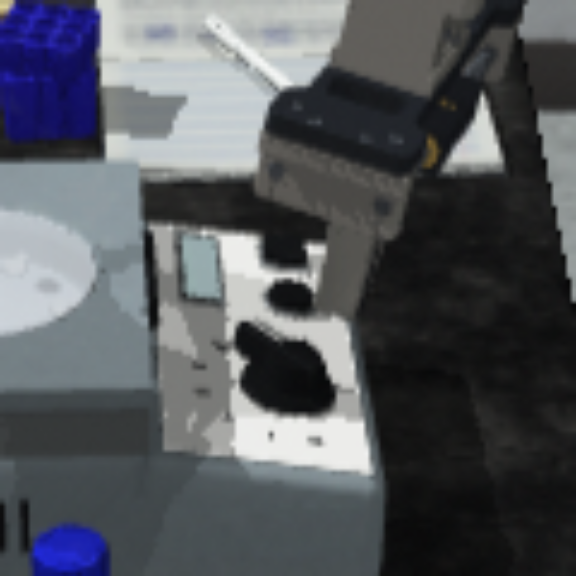

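View pics/t8.png

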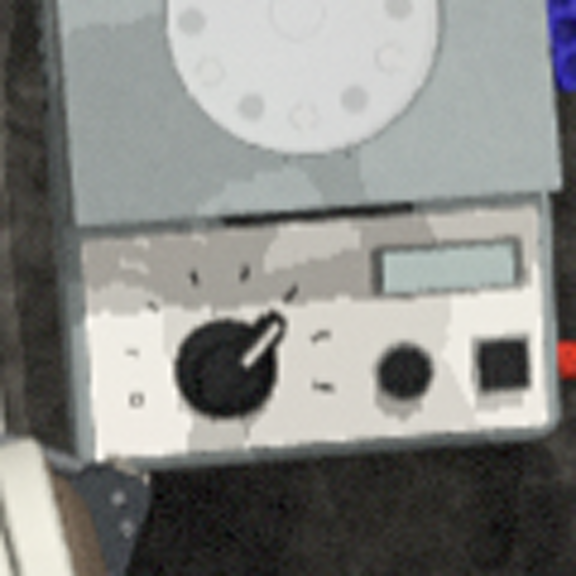

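Run:
```python
from workcell import bot
from g import *
import cv2
K=np.array([.4280,-.0345,.0965]); Z=D[:,2]
_,r=dial(90,sgn=-1)
print(np.round(bot.inverse_kinematics(K+.02*Z,r),2))
bot.line_to(K+.10*Z,rot=r,max_speed=.2)
bot.line_to(K+.015*Z,max_speed=.15)
d=.015
while d>-.012:
    d-=.001; bot.line_to(K+d*Z,max_speed=.02)
    f=np.mean([bot.current_contact_force() for _ in range(5)],0)
    a=(np.array(bot.current_ee_pos())-K)@Z
    print(round(d*1e3,1),round(a*1e3,2),np.round(f,1),round(f@Z,1),round(bot.current_clock(),2))
    if f@Z>6.5: break
s=bot.read_camera("side")["pixels"]; cv2.imwrite("pics/s9.png",cv2.resize(s[150:270,300:420],None,fx=4.8,fy=4.8))
bot.hold(.2); print(np.array(bot.current_contact_force())@Z,(np.array(bot.current_ee_pos())-K)@Z)
```

```text
[-0.43 -0.31  2.25  0.09  1.05 -0.52]
14.0 14.75 [-0.1  0.9 -0.4] -0.4 31.41
13.0 13.07 [-0.2 -0.5  0.2] 0.2 31.66
12.0 11.9 [-0.1  0.3  0.7] 0.7 31.91
11.0 10.91 [-0.7 -0.8 -0.7] -0.6 32.16
10.0 9.9 [0.2 0.  0. ] -0.0 32.41
9.0 8.93 [-0.5  0.7 -0.4] -0.3 32.66
8.0 7.91 [ 1.  -0.1 -0.5] -0.7 32.91
7.0 6.94 [ 0.8 -0.2 -0.8] -0.9 33.16
6.0 5.92 [-0.3 -0.1  0.3] 0.3 33.41
5.0 4.93 [-0.   0.3 -1. ] -1.0 33.66
4.0 3.91 [-0.9  0.5 -1.2] -1.0 33.91
3.0 2.95 [ 0.4 -0.  -0.4] -0.4 34.16
2.0 1.92 [-0.3  0.  -0.4] -0.3 34.41
1.0 1.13 [-0.6  1.1  0.8] 0.9 34.66
-0.0 0.1 [-0.2  0.1  2.3] 2.3 34.91
-1.0 -0.89 [-0.1  0.1  2.2] 2.2 35.16
-2.0 -1.9 [ 0.8 -0.7  2.1] 2.0 35.41
-3.0 -2.72 [-2.9  0.6  7. ] 7.4 35.66
6.022313582997978 -0.002721551289989562
```

View pics/s9.png

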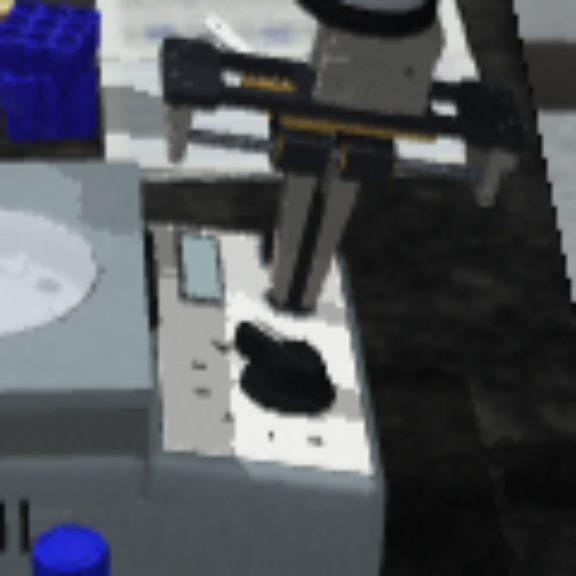

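Run:
```python
from workcell import bot
from g import *
import cv2
K=np.array([.4280,-.0345,.0965]); Z=D[:,2]
bot.line_to(K+.03*Z,max_speed=.05)
bot.line_to(K+.11*Z,max_speed=.15)
bot.line_to(K+.11*Z+np.array([-.09,.18,.06]),max_speed=.25)
bot.hold(.3);print(bot.current_clock(),np.round(bot.current_contact_force(),1))
s=bot.read_camera("side")["pixels"]; cv2.imwrite("pics/s10.png",s)
s=bot.read_camera("top")["pixels"]; cv2.imwrite("pics/t10.png",cv2.resize(s[205:325,320:440],None,fx=4.8,fy=4.8,interpolation=cv2.INTER_CUBIC))
```

```text
38.6917 [-0.3 -0.9  0.4]
```

View pics/s10.png

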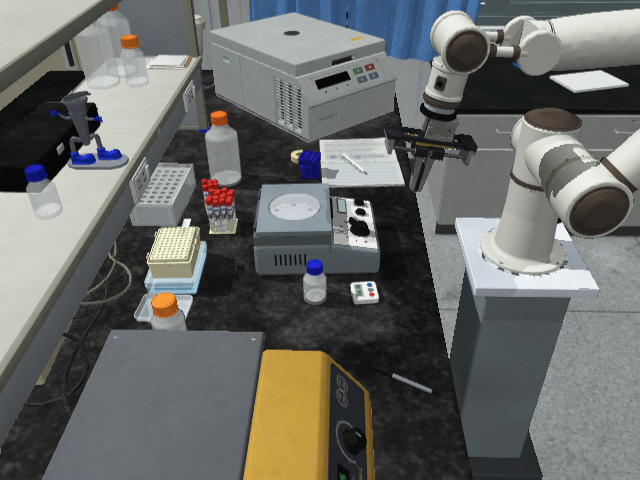

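View pics/t10.png

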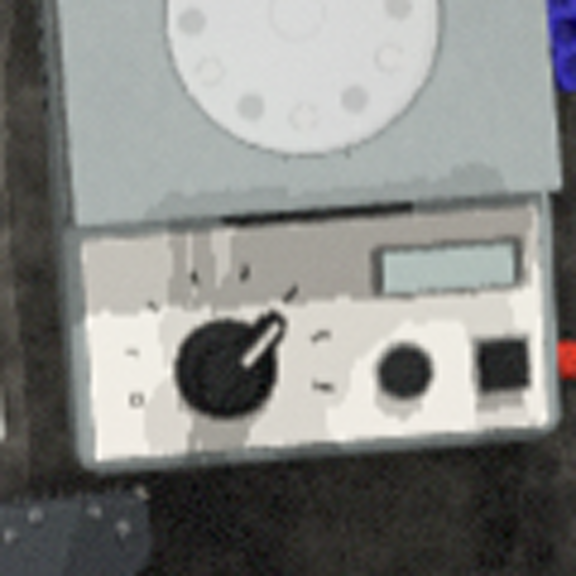

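The lid is shut. The pointer, from its hub at (227,368) to its tip at (275,318), aims at the fifth bar at (290,293). The start key at (404,370) is up, and the robot is clear of everything.

```bash
python3 -c "
from workcell import bot
bot.job_done();print(bot.current_clock())"
```

```text
the job is handed in; nothing more can be done
the job is handed in; nothing more can be done
```

The micro-centrifuge is set and started as asked, and I handed the job in at about 39 s of the 72 s allowed.

1. **Lid:** I pushed it shut with the closed fingertips. It met a firm stop at 140 mm, the shut height, under about 15 N.
2. **Selector:** I turned it four clicks clockwise, from stop 1 to stop 5, pushing with about 2 to 3 N. The last picture shows the pointer at the fifth bar.
3. **Start key:** I pressed it after both were done. It travelled about 4 mm to its hard stop at about 7 N, then I let it go. It looks up in the last top view, though the pictures can't measure that to the millimetre.

I did not touch the stop key. The last side view shows nothing around the centrifuge moved, and the robot is clear of everything. No check failed; the fingers proved about 5 mm thinner per side than I had assumed, and I corrected for that at first contact with the pointer.

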